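# Pack the painting caddy and stand the brush in its cup

### The job

Pack the plywood caddy. First stand the small paint pot upright on the floor of its rectangular well, then lay the divider board over it, handle up and flat down on the ledges inside the well, and finally take the paintbrush from its rest and stand it in the caddy's metal cup, bristles up and the wooden end down on the cup's bottom. Leave the other things on the table where they are.

Things in the scene. Friction and masses are not known exactly. Their poses are not given: they have to be found in the camera images.
- caddy: Plywood caddy, fixed; origin at table level under the centre of its rectangular well, z up. Well outside 152 (x) by 138 (y), rim 68 high; opening at the top 140 (x) by 126 (y). A round aluminium cup stands on its +y side, centre at x 0, y +108: rim 92 high, outside diameter 64, inside 54 (bottom) to 56 (rim), inner floor 11 above the table. All in mm.
- well_floor (a point): Centre of the well's floor, 6 mm above the table, axes as the caddy's. Between the two ledges the well is 140 (x) by 102 (y) mm; the rim is 62 mm above this point.
- ledge (a point): Over the well's centre at the height of the ledges' tops (56 mm above the table, 12 below the rim), axes as the caddy's; the seated divider's origin lies here. The two ledges, 12 mm wide, run along the well's two y ends (inner faces at y = -51 and +51 mm).
- cup_floor (a point): Centre of the cup's inner floor, 11 mm above the table, axes as the caddy's; the cup's rim is 81 mm above it.
- pot: Small round white paint pot with a black screw cap, 42 mm high, diameter 40 at the cap (top 14 mm) and 38 below, about 60 g. Stands upright on the table. Origin at the centre of its underside, z up.
- divider: Divider board lying flat on the table: plywood plate 134 (x) by 120 (y) by 6 mm, upright wooden bar handle on its middle, 14 (x) by 44 (y), top 36 above the underside; about 90 g. Origin: centre of its underside, z up. It fits the well's opening with 3 mm to spare on each side, its x along the caddy's x, either way round (half turn).
- rest: Low wooden brush rest, fixed: base 134 (x) by 50 (y) by 8 mm with two notched cheeks at x = -60 and +60 mm, each 10 thick, 50 wide and 60 high; the notches are 16 wide, their bottoms 48 above the table. Origin at table level under its centre.
- brush: Paintbrush, 202 mm long, 30 g, lying level in the rest's notches, axis 54 mm above the table; lifts straight up. Handle and ferrule 11 mm in diameter, black bristles 13 (y) by 8 (z). Origin on the axis 100 mm from the wooden butt end; +x points to the bristles. Free between the rest's cheeks from x = -45 to +45; mass centre near x = -10 mm.
- brush_butt (a point): Centre of the end face of the brush's wooden end.
- brush_tip (a point): Tip of the bristles.
- tube_a: Bystander: metal paint tube lying on the table, 105 mm long, 34 wide, 26 high. Origin under its middle.
- tube_b: Bystander: second paint tube, the same size.
- jar: Bystander: closed jar, larger than the pot, diameter 58, height 65 mm. Origin at the centre of its underside.
- canister: Bystander: tall dark canister, diameter 84, height 190 mm. Origin at the centre of its underside.
- bottle: Bystander: amber glass bottle, diameter 52, height 140 mm. Origin at the centre of its underside.
- knife: Bystander: palette knife lying flat, about 190 mm long.

How it is judged:
By the outcome, as a careful person would: the job done as asked, in the order asked, and still so for the second after the job is handed in, with the robot touching nothing.
It also fails if it takes over 70 s, if anything falls off the work surface, if the arm or the gripper's body presses on something with over 40 N, if the wrist force passes 120 N, or if a joint passes its speed limit or range.

### The arm

A 6-joint arm with a two-finger parallel gripper is mounted at the origin on the work surface. World frame = base frame: x ahead of the robot, y to its left, z up, the work surface at z = 0. Lengths are in m, angles in degrees, forces in N, time in s.
With the tool pointing down it reaches from about 0.325 to 0.925 m from the base axis. Payload 3.1 kg.
Tool frame: the origin (TCP) lies midway between the tips of the shut fingers; the grasp point (between the pads) lies 19 mm behind it; z points along the fingers, x is the direction in which the jaws open and shut, and the axes are right-handed (so a half turn about z gives the same grasp; the last joint's range is limited). The gripper opens to 85 mm and grips with 20 to 120 N. Pads are 22 mm wide; open, the fingers measure 114 mm over their backs; the gripper's body (76 mm by 85 mm) begins 54 mm behind the grasp point. The pads swing forward as they close: fully open they stand 13 mm farther back than shut.
Start: joints at [-82.174, 12.427, 92.441, -0, 75.132, -6.429], TCP at [0.154, -0.606, 0.205] pointing down, gripper open.
Joint ranges: [-157.48, 157.48], [-44.54, 120.13], [17.64, 146.25], [-64.5, 244.5], [7.68, 150.69], [-147.95, 147.95]. Speed limits (degrees/s): [159.86, 159.86, 180, 180, 180, 180].

### API

Orientations are given as a 3x3 rotation matrix whose columns are the frame's x, y, z axes.
In Python, from station import bot, grab_frame, camera_info, workorder, boxes_of, mark_of gives the robot as it stands. The module is installed in compiled form; this text tells all that it offers.
- The arm moves only by the tool arm_command, never from a script. Its argument "plan" is a list of rows, each a list of 7 numbers: the turn, a rotation vector about the tool's x, y, z in degrees, then the shift along the tool's x, y, z in mm, then the opening, from 0 (shut) to 1 (fully open). In form: [[wx, wy, wz, dx, dy, dz, gripper], ...]. A call has 1 to 10 rows; each row shifts and turns the commanded pose from where the row before left it, along the tool's axes as they then stand; what a row does not reach is not made up. A row lasts 1/12 s, in which the tool goes at most 41.7 mm and 7.16 degrees, less where a joint would pass 70% of its speed; a pose out of reach is approached as far as the arm can. A call is refused whole if a number of a shift passes 41.7 or a number of a turn 7.16, either way. A call with a gripper value outside its range is refused whole. The fingers move at their own pace and stop on an object; "grip_force" is the grip in N (left out, the last holds). Time passes only in rows, so rows that do not move let the fingers close. It gives the time, the measured TCP pose, the force and the opening at its end, in the units of the state.
- bot.get_obs(): the state, without advancing time (a new reading comes with each control period).
- grab_frame(name): name is "side" or "top" or "wrist"; returns the picture (384x512x3 uint8, red, green, blue); there is no depth.
- camera_info(name): a dict with "intrinsics" (3x3 intrinsics, pixels), "extrinsics" (4x4, takes a point from world to camera coordinates); the wrist camera has in their place "hand_eye" (4x4, takes a point from camera to tool coordinates, whose origin is the TCP and whose axes are the tool frame's). Camera axes: x right, y down, z forward; pixel columns grow to the right and rows downward; lengths in m; the calibration is good to about 2 mm. A picture is of the moment at which its call begins: read the wrist's pose just before it. camera_info takes no time and is no camera call.
- workorder.close_job(): hands the job in, once; it reports no verdict.
Trained networks look in the newest picture that a camera, given by its name, has taken for a name from the list of things; names that differ only in an ending like _2 or _b are one class to them, and where a whole thing is asked for, a point or a joint stands for the part that bears it (a point fixed in the world has none). Each returns a list of dicts, best first, with "p" (0 to 1); they miss things now and then, are a little off and sometimes report something else, mostly with a low value. They report only what shows in the picture. A call takes as long as a camera call.
- boxes_of(camera, query): "centre" ([x, y, z] in m, in the coordinates of the camera as it stood for that picture, good to about 4 mm: the middle of the surface that is visible of it).
- mark_of(camera, query): "centre" ([x, y, z] in m, in the coordinates of the camera as it stood for that picture, good to about 4 mm: a listed point, or the origin of a listed thing).
The state is a dict: "time": time; "joint_positions": joint angles; "qd": joint speeds; "tau": joint torques, N m; "tcp_pos": TCP position; "tcp_rot": TCP orientation; "force": force on the tool from outside, world axes, zero at the start; "wrist_torque": the same for the moment, N m; "opening": finger opening in m.
Only numpy, scipy, OpenCV 4.12 (cv2) and the standard library are available. Lean on these libraries where they do the work, as an engineer would, in place of code of your own. Each camera call takes 0.05 s, during which the arm holds its last target. There are 200 camera calls.

## Working session

There is one attempt and no reset: what is moved stays moved. The work goes in short steps, Python scripts to look and compute and a tool call to move; the robot and the scene stay as the last step left them, time stands still between calls to the robot, and variables do not carry over. Pictures are saved under pics/ and viewed, about 8 in all and at most 12, crops included, and the job is handed in when it is done.

Besides the shell and the picture viewer there is one more tool, called after ">>>" by a JSON object that holds its "op" and its "data", one argument or row to a line. arm_command: Moves the arm, as the interface text tells. Its arguments: {"type":"object","properties":{"plan":{"type":"array"},"grip_force":{"type":"number"}},"required":["plan"]}

```bash
mkdir -p pics; cat > h.py <<'E'
import numpy as np, cv2
from station import bot, grab_frame, camera_info, workorder, boxes_of, mark_of
def T(cam):
    c=camera_info(cam)
    if 'extrinsics' in c: return np.linalg.inv(np.array(c['extrinsics']))
    o=bot.get_obs(); M=np.eye(4); M[:3,:3]=o['tcp_rot']; M[:3,3]=o['tcp_pos']
    return M@np.array(c['hand_eye'])
def snap(cam,name=None):
    M=T(cam); im=grab_frame(cam)
    if name: cv2.imwrite('pics/'+name+'.png',im[...,::-1])
    return M,im
def find(cam,M,q,f=mark_of,n=2):
    for r in f(cam,q)[:n]:
        print(cam,f.__name__[:4],q,round(r['p'],2),np.round((M@np.r_[r['centre'],1])[:3]*1000,1))
E
python3 - <<'E'
from h import *
ims=[]
for c in('top','side'):
    M,im=snap(c); ims.append(im)
    for q in ['well_floor','cup_floor','pot','divider','rest','brush','brush_butt','brush_tip']+(['caddy','jar','canister','bottle','tube_a','knife'] if c=='top' else []): find(c,M,q)
    print(c,np.round(M,3).tolist(),np.array(camera_info(c)['intrinsics']).round(1).tolist())
cv2.imwrite('pics/a.png',ims[0][...,::-1]);cv2.imwrite('pics/b.png',ims[1][...,::-1])
o=bot.get_obs();print(o)
print(camera_info('wrist'))
E
```

```text
top call well_floor 0.72 [578.9 158.1   8.6]
top call cup_floor 0.76 [605.  263.9  12.5]
top call pot 0.68 [425.8 -53.4  -1.2]
top call divider 0.94 [625.5 -73.3   1.9]
top call divider 0.24 [578.3 162.5  52.8]
top call rest 0.91 [ 477.3 -324.5   -2.3]
top call brush 0.51 [ 479.  -321.7   52.1]
top call brush 0.29 [335.8 166.7  -0.7]
top call brush_butt 0.63 [ 478.9 -425.8   57.6]
top call brush_tip 0.65 [ 474.7 -217.6   53.6]
top call brush_tip 0.23 [ 476.1 -318.3   -1.3]
top call caddy 0.56 [578.8 152.7   2. ]
top call caddy 0.56 [ 477.4 -323.8   54.4]
top call jar 0.81 [ 7.577e+02 -2.688e+02  5.000e-01]
top call canister 0.81 [590.9 497.3  -1.8]
top call bottle 0.88 [391.6 431.9   4. ]
top call bottle 0.56 [ 480.6 -424.2   58.4]
top call tube_a 0.78 [754.7  70.    1.2]
top call tube_a 0.63 [ 3.631e+02 -2.578e+02 -1.000e-01]
top call knife 0.84 [333.4 171.2  -1.9]
top [[0.032, -0.979, 0.202, 0.32], [-0.999, -0.032, 0.003, 0.019], [0.004, -0.202, -0.979, 1.288], [0.0, 0.0, 0.0, 1.0]] [[404.6, 0.0, 258.5], [0.0, 404.6, 191.9], [0.0, 0.0, 1.0]]
side call well_floor 0.73 [572.2 155.   
[... 1195 characters left out ...]
06, -1.00000000e+00]]), 'force': array([ 0.38977774, -0.52574826, -0.15350617]), 'wrist_torque': array([-0.02427925, -0.02371471, -0.01060253]), 'opening': 0.08561770459705599}
{'intrinsics': array([[337.30246728,   0.        , 256.89756829],
       [  0.        , 337.30246728, 193.13832184],
       [  0.        ,   0.        ,   1.        ]]), 'hand_eye': array([[ 9.99999762e-01,  2.09397100e-04,  6.57772338e-04,
        -7.46089476e-04],
       [-4.11528933e-04,  9.45876233e-01,  3.24527323e-01,
        -8.42610412e-02],
       [-5.54216140e-04, -3.24527516e-01,  9.45876093e-01,
        -1.69332463e-01],
       [ 0.00000000e+00,  0.00000000e+00,  0.00000000e+00,
         1.00000000e+00]])}
```

View pics/a.png

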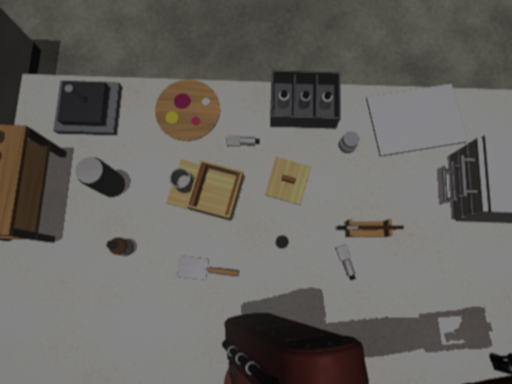

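View pics/b.png

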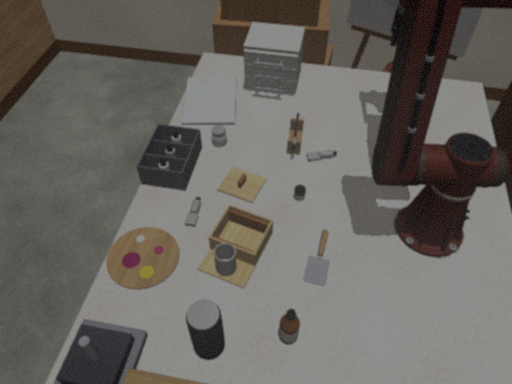

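The top view shows the pot at (282,242), the divider at (289,181), the caddy at (216,190) with its cup at (182,180), and the brush on its rest at (369,229). The side view agrees, and the network positions fit the expected heights and sizes. I'm going to the pot first.

>>> {"op": "arm_command", "data": {
  "plan": [
    [0,0,-6.75,0,0,0,1],
    [0,0,-6.75,0,0,0,1],
    [0,0,-6.75,0,0,0,1],
    [0,0,-6.75,0,0,0,1],
    [0,0,-6.75,0,0,0,1],
    [0,0,-6.75,0,0,0,1],
    [0,0,-6.75,0,0,0,1],
    [0,0,-6.75,0,0,0,1],
    [0,0,-6.75,0,0,0,1]
  ]
}}

```text
time: 1.95
tcp_pos: [0.1539, -0.6058, 0.2049]
tcp_rot: [[0.967, -0.253, 0.0], [-0.253, -0.967, -0.0], [0.0, 0.0, -1.0]]
force: [0.6, 0.3, 0.2]
opening: 0.0855
```

>>> {"op": "arm_command", "data": {
  "plan": [
    [0,0,0,7.9,-40.2,0,1],
    [0,0,0,7.9,-40.2,0,1],
    [0,0,0,7.9,-40.2,0,1],
    [0,0,0,7.9,-40.2,0,1],
    [0,0,0,7.9,-40.2,0,1],
    [0,0,0,7.9,-40.2,0,1],
    [0,0,0,7.9,-40.2,0,1],
    [0,0,0,7.9,-40.2,0,1]
  ]
}}

```text
time: 2.62
tcp_pos: [0.2986, -0.3097, 0.2051]
tcp_rot: [[0.966, -0.26, 0.001], [-0.26, -0.966, -0.001], [0.001, 0.0, -1.0]]
force: [1.2, -0.0, 0.2]
opening: 0.0852
```

>>> {"op": "arm_command", "data": {
  "plan": [
    [0,0,0,7.9,-40.2,0,1],
    [0,0,0,7.9,-40.2,0,1],
    [0,0,0,7.9,-40.2,0,1],
    [0,0,0,7.9,-40.2,0,1],
    [0,0,0,7.9,-40.2,0,1],
    [0,0,0,7.9,-40.2,0,1],
    [0,0,0,7.9,-40.2,0,1],
    [0,0,0,0,0,0,1],
    [0,0,0,0,0,0,1]
  ]
}}

```text
time: 3.37
tcp_pos: [0.4249, -0.052, 0.2051]
tcp_rot: [[0.967, -0.253, 0.0], [-0.253, -0.967, -0.0], [0.0, 0.0, -1.0]]
force: [-0.1, -0.0, 0.8]
opening: 0.0856
```

```bash
cat >> h.py <<'E'
def yaw(): 
    R=np.array(bot.get_obs()['tcp_rot']); return np.degrees(np.arctan2(R[1,0],R[0,0]))
def go(p):  # world mm -> tool-axis shift mm
    o=bot.get_obs(); print('shift',np.round(np.array(o['tcp_rot']).T@(np.array(p)-np.array(o['tcp_pos'])*1000),1))
def st():
    o=bot.get_obs(); print('t',o['time'],'q',np.round(o['joint_positions'],2),'p',np.round(np.array(o['tcp_pos'])*1000,1),'yaw',yaw().round(1),'F',np.round(o['force'],1),'op',round(o['opening'],4))
E
python3 - <<'E'
from h import *
st()
M,im=snap('wrist','w1')
for q in ['pot','divider']: find('wrist',M,q)
find('wrist',M,'pot',boxes_of)
E
```

```text
t 3.3667 q [-1.6370e+01 -1.2890e+01  1.1765e+02 -2.0000e-02  7.5230e+01 -1.7100e+00] p [424.9 -52.  205.1] yaw -14.7 F [-0.1 -0.   0.8] op 0.0856
wrist call pot 0.57 [424.  -54.1   2.7]
wrist call divider 0.96 [625.8 -76.5  -3.4]
wrist call pot 0.87 [427.4 -54.8  45.9]
```

View pics/w1.png

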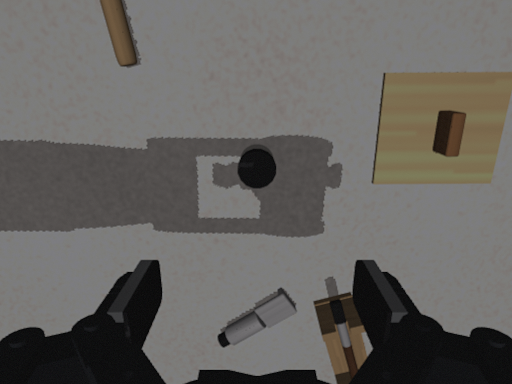

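The wrist view shows the pot cap at (257,169), right under the jaws, and the divider with its handle at (449,133). The measured positions agree, so I'm descending to grip the pot.

>>> {"op": "arm_command", "data": {
  "plan": [
    [0,0,0,1,1.8,40,1],
    [0,0,0,0,0,40,1],
    [0,0,0,0,0,40,1],
    [0,0,0,0,0,40,1],
    [0,0,0,0,0,25,1],
    [0,0,0,0,0,18,1],
    [0,0,0,0,0,0,1],
    [0,0,0,0,0,0,0],
    [0,0,0,0,0,0,0],
    [0,0,0,0,0,0,0]
  ],
  "grip_force": 30
}}

```text
time: 4.4
tcp_pos: [0.4269, -0.0571, 0.0038]
tcp_rot: [[0.966, -0.26, 0.004], [-0.26, -0.966, -0.001], [0.004, 0.0, -1.0]]
force: [-0.3, -0.3, 0.3]
opening: 0.0513
```

>>> {"op": "arm_command", "data": {
  "plan": [
    [0,0,0,0,0,0,0],
    [0,0,0,0,0,0,0],
    [0,0,0,0,0,0,0],
    [0,0,0,0,0,0,0]
  ]
}}

```text
time: 4.73
tcp_pos: [0.4266, -0.0567, 0.0039]
tcp_rot: [[0.966, -0.258, 0.003], [-0.258, -0.966, -0.002], [0.003, 0.001, -1.0]]
force: [-1.6, -0.4, 5.7]
opening: 0.0386
```

>>> {"op": "arm_command", "data": {
  "plan": [
    [0,0,0,0,0,-15,0],
    [0,0,0,0,0,-35,0],
    [0,0,0,0,0,-40,0],
    [0,0,0,0,0,-40,0],
    [0,0,0,15,-35,-40,0],
    [0,0,0,15,-35,-30,0],
    [0,0,0,15,-35,0,0],
    [0,0,0,15,-35,0,0],
    [0,0,0,15,-30,0,0],
    [0,0,0,15,-20,0,0]
  ]
}}

```text
time: 5.57
tcp_pos: [0.5533, 0.0957, 0.1893]
tcp_rot: [[0.967, -0.257, 0.003], [-0.257, -0.967, 0.001], [0.002, -0.002, -1.0]]
force: [-0.1, -0.5, -0.7]
opening: 0.0382
```

>>> {"op": "arm_command", "data": {
  "plan": [
    [0,0,0,0,0,0,0],
    [0,0,0,0,0,0,0]
  ]
}}

```text
time: 5.73
tcp_pos: [0.5524, 0.0936, 0.1884]
tcp_rot: [[0.967, -0.257, 0.001], [-0.257, -0.967, -0.0], [0.001, 0.0, -1.0]]
force: [-0.8, -0.6, -1.5]
opening: 0.0385
```

```bash
python3 - <<'E'
from h import *
st()
M,im=snap('wrist')
for q in ['well_floor','cup_floor','ledge','caddy','pot']: find('wrist',M,q,n=1)
# overlay predicted rim outline
K=np.array(camera_info('wrist')['intrinsics'])
big=cv2.resize(im[...,::-1],(800,600)).copy(); s=800/512
c=np.array([576.6,155.3]);a=np.radians(-14.7);R=np.array([[np.cos(a),-np.sin(a)],[np.sin(a),np.cos(a)]])
P=np.c_[(R@np.array([[70,63],[-70,63],[-70,-63],[70,-63]]).T).T+c,np.full(4,68)]/1000
pc=(np.linalg.inv(M)@np.c_[P,np.ones(4)].T)[:3]; uv=(K@pc);uv=(uv[:2]/uv[2]).T; print(uv.round(0).tolist())
cv2.polylines(big,[np.int32(uv*s)],True,(0,0,255),1)
cv2.imwrite('pics/w2.png',big)
np.save('M2.npy',M); cv2.imwrite('pics/w2raw.png',im[...,::-1])
E
```

```text
t 5.7333 q [ 2.4500e+00  5.4100e+00  1.0223e+02 -2.0000e-02  7.2320e+01  1.7330e+01] p [552.4  93.6 188.4] yaw -14.9 F [-0.8 -0.6 -1.5] op 0.0385
wrist call well_floor 0.6 [578.8 157.   11.6]
wrist call ledge 0.56 [576.1 158.7  55.3]
wrist call caddy 0.82 [573.3 154.4  -1.1]
wrist call pot 0.75 [556.4  92.3 186.5]
[[357.0, 16.0], [175.0, 17.0], [187.0, 174.0], [344.0, 174.0]]
```

View pics/w2.png

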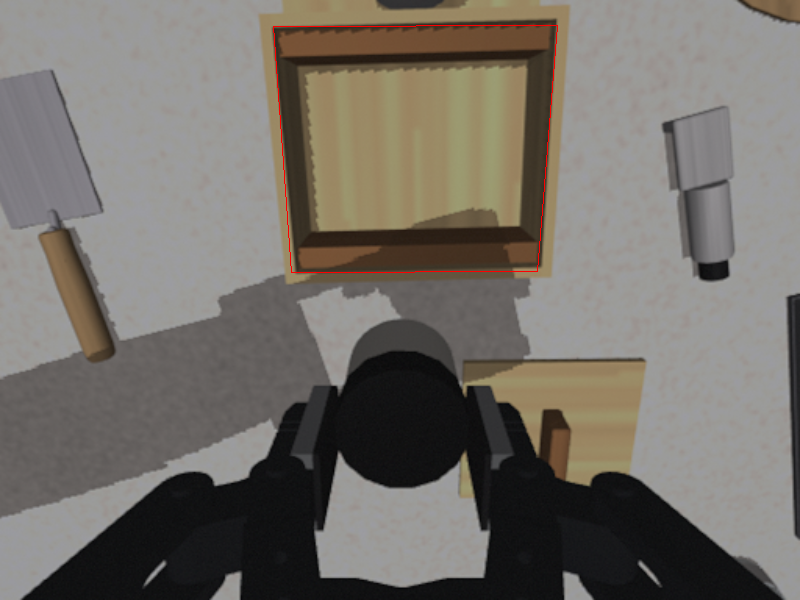

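The red outline drawn from my caddy estimate lies on the inner rim (corners near (275,27), (557,20), (539,271), (295,272)), so the caddy pose and yaw are confirmed. Now I'll lower the pot in.

>>> {"op": "arm_command", "data": {
  "plan": [
    [0,0,0,3.7,-33,0,0],
    [0,0,0,3.7,-33.5,0,0],
    [0,0,0,0,0,20,0],
    [0,0,0,0,0,40,0],
    [0,0,0,0,0,40,0],
    [0,0,0,0,0,35,0],
    [0,0,0,0,0,20,0],
    [0,0,0,0,0,10,0],
    [0,0,0,0,0,5,0],
    [0,0,0,0,0,0,0]
  ]
}}

```text
time: 6.87
tcp_pos: [0.5761, 0.1546, 0.0176]
tcp_rot: [[0.966, -0.259, -0.001], [-0.259, -0.966, -0.0], [-0.001, 0.0, -1.0]]
force: [-0.7, -0.3, 0.3]
opening: 0.0384
```

>>> {"op": "arm_command", "data": {
  "plan": [
    [0,0,0,0,0,0,0],
    [0,0,0,0,0,0,0]
  ]
}}

```text
time: 7.03
tcp_pos: [0.5786, 0.1553, 0.0204]
tcp_rot: [[0.966, -0.259, 0.005], [-0.259, -0.966, 0.001], [0.004, -0.002, -1.0]]
force: [-1.0, -0.1, -0.6]
opening: 0.0386
```

>>> {"op": "arm_command", "data": {
  "plan": [
    [0,0,0,0,0,5,0],
    [0,0,0,0,0,3,0],
    [0,0,0,0,0,0,0],
    [0,0,0,0,0,0,0]
  ]
}}

```text
time: 7.37
tcp_pos: [0.5765, 0.1551, 0.0101]
tcp_rot: [[0.966, -0.259, 0.001], [-0.259, -0.966, 0.0], [0.001, -0.0, -1.0]]
force: [1.5, 0.7, -0.5]
opening: 0.0387
```

>>> {"op": "arm_command", "data": {
  "plan": [
    [0,0,0,0,0,1,0],
    [0,0,0,0,0,0,0],
    [0,0,0,0,0,0,0.7],
    [0,0,0,0,0,0,0.7],
    [0,0,0,0,0,0,0.7],
    [0,0,0,0,0,0,0.7]
  ]
}}

```text
time: 7.87
tcp_pos: [0.5761, 0.155, 0.0086]
tcp_rot: [[0.966, -0.259, -0.0], [-0.259, -0.966, -0.0], [-0.0, 0.0, -1.0]]
force: [-0.1, -0.2, 1.2]
opening: 0.0599
```

>>> {"op": "arm_command", "data": {
  "plan": [
    [0,0,0,0,0,-10,0.7],
    [0,0,0,0,0,-30,0.7],
    [0,0,0,0,0,-40,0.7],
    [0,0,0,0,0,-40,0.7],
    [0,0,0,0,0,-40,0.7],
    [0,0,0,10,30,-40,0.7],
    [0,0,0,10,40,0,0.7],
    [0,0,0,10,40,0,0.7],
    [0,0,0,10,30,0,0.7],
    [0,0,0,0,0,0,0.7]
  ]
}}

```text
time: 8.7
tcp_pos: [0.5788, 0.0097, 0.2029]
tcp_rot: [[0.965, -0.264, 0.002], [-0.264, -0.965, -0.003], [0.003, 0.003, -1.0]]
force: [0.1, 0.3, 0.7]
opening: 0.0598
```

```bash
python3 - <<'E'
from h import *
st()
M,im=snap('wrist','w3')
for q in ['pot','divider','well_floor']: find('wrist',M,q,n=1)
find('wrist',M,'divider',boxes_of,1)
K=np.array(camera_info('wrist')['intrinsics']); print(M.round(4).tolist())
# red-brown handle / plate via hsv
np.save('M3.npy',M)
E
```

```text
t 8.7 q [-5.88  6.88 99.02 -0.19 73.97  9.46] p [578.8   9.7 202.9] yaw -15.3 F [0.1 0.3 0.7] op 0.0598
wrist call pot 0.88 [577.1 154.8   7.9]
wrist call divider 0.76 [625.2 -80.5  -4.7]
wrist call divider 0.79 [624.5 -68.9   2.9]
[[0.9647, -0.2498, -0.0834, 0.6008], [-0.2633, -0.9112, -0.317, 0.0919], [0.0032, 0.3277, -0.9448, 0.372], [0.0, 0.0, 0.0, 1.0]]
```

View pics/w3.png

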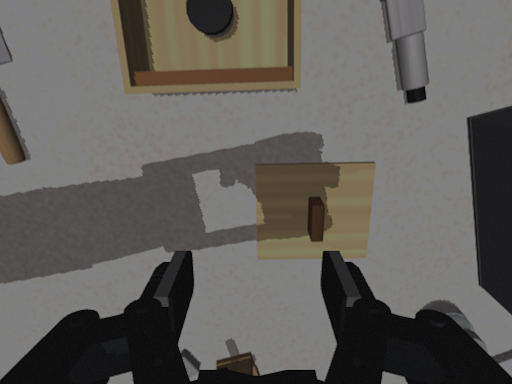

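The pot stands upright in the well, with its cap at (211,12). The divider's plate corners are at (257,163), (375,162), (366,258) and (258,259). Next, its centre and yaw.

```bash
python3 - <<'E'
from h import *
K=np.array(camera_info('wrist')['intrinsics']);M=np.load('M3.npy')
im=cv2.imread('pics/w3.png')
def bp(uv,z):
    d=M[:3,:3]@np.linalg.inv(K)@np.r_[uv,1]; return (M[:3,3]+d*(z-M[2,3])/d[2])[:2]*1000
C=np.float32([[257,163],[375,162],[366,258],[258,259]]).reshape(-1,1,2)
g=cv2.cvtColor(im,cv2.COLOR_BGR2GRAY)
C=cv2.cornerSubPix(g,C,(4,4),(-1,-1),(3,30,.01)).reshape(-1,2);print(C.round(1).tolist())
P=np.array([bp(c,.006) for c in C]);print(P.round(1).tolist(),P.mean(0).round(1))
for i in range(4):
    e=P[(i+1)%4]-P[i];print(np.hypot(*e).round(1),np.degrees(np.arctan2(e[1],e[0])).round(1))
p=P.mean(0); st()
E
```

```text
[[254.5, 163.5], [374.79998779296875, 161.5], [366.20001220703125, 257.20001220703125], [256.79998779296875, 259.20001220703125]]
[[575.1, 3.6], [705.0, -29.6], [676.3, -147.0], [545.7, -113.9]] [625.5 -71.7]
134.0 -14.3
120.9 -103.7
134.7 165.8
121.1 75.9
t 8.95 q [-5.350e+00  6.970e+00  9.906e+01  3.000e-02  7.398e+01  9.570e+00] p [578.2  16.4 201.6] yaw -14.9 F [0.3 0.8 0.1] op 0.0599
```

>>> {"op": "arm_command", "data": {
  "plan": [
    [0,0,-0.7,34,36.5,0,0.6],
    [0,0,0,34.3,36.5,0,0.6],
    [0,0,0,0,0,40,0.6],
    [0,0,0,0,0,40,0.6],
    [0,0,0,0,0,40,0.6],
    [0,0,0,0,0,20,0.6],
    [0,0,0,0,0,10,0.6],
    [0,0,0,0,0,0,0.6],
    [0,0,0,0,0,0,0.6]
  ]
}}

```text
time: 9.7
tcp_pos: [0.6187, -0.0571, 0.0521]
tcp_rot: [[0.969, -0.246, 0.001], [-0.246, -0.969, -0.0], [0.001, -0.0, -1.0]]
force: [-0.5, 0.4, 0.7]
opening: 0.0511
```

```bash
python3 - <<'E'
from h import *
M,im=snap('wrist','w4'); st(); go([625.5,-71.7,11])
E
```

```text
t 9.75 q [-1.176e+01  2.142e+01  9.871e+01  1.000e-02  5.967e+01  2.460e+00] p [620.  -57.6  53.6] yaw -14.2 F [-0.2  0.8 -0.2] op 0.0512
shift [ 8.7 12.3 42.6]
```

View pics/w4.png

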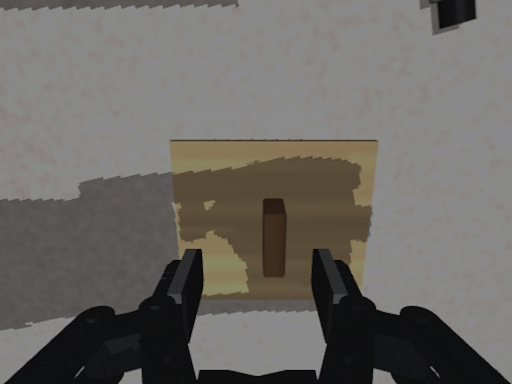

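Between the fingers the handle appears about 17 px to the right of centre (274 against 257). That matches the computed remaining shift of 8.7 mm.

>>> {"op": "arm_command", "data": {
  "plan": [
    [0,0,0,4.5,6.3,0,0.6],
    [0,0,0,4.2,6,0,0.6],
    [0,0,0,0,0,15,0.6],
    [0,0,0,0,0,15,0.6],
    [0,0,0,0,0,11,0.6],
    [0,0,0,0,0,0,0.6],
    [0,0,0,0,0,0,0.6]
  ]
}}

```text
time: 10.33
tcp_pos: [0.6232, -0.0724, 0.0104]
tcp_rot: [[0.969, -0.247, -0.001], [-0.247, -0.969, 0.0], [-0.001, 0.0, -1.0]]
force: [0.1, -0.4, -0.2]
opening: 0.0514
```

>>> {"op": "arm_command", "data": {
  "plan": [
    [0,0,0,0,0,0,0],
    [0,0,0,0,0,0,0],
    [0,0,0,0,0,0,0],
    [0,0,0,0,0,0,0],
    [0,0,0,0,0,0,0],
    [0,0,0,0,0,0,0],
    [0,0,0,0,0,0,0]
  ],
  "grip_force": 50
}}

```text
time: 10.92
tcp_pos: [0.6234, -0.072, 0.0106]
tcp_rot: [[0.969, -0.247, 0.0], [-0.247, -0.969, -0.0], [0.0, 0.0, -1.0]]
force: [-0.9, 0.3, 0.0]
opening: -0.0001
```

```bash
python3 - <<'E'
from h import *
M,im=snap('wrist','w5'); st(); find('wrist',M,'divider',n=1)
M,t=snap('top')
K=np.array(camera_info('top')['intrinsics']);
find('top',M,'divider',n=1)
cv2.imwrite('pics/w5.png',np.hstack([im[...,::-1][:,:],cv2.resize(t[120:240,220:320,::-1],(320,384))])[:, :800])
E
```

```text
t 10.9667 q [-13.    25.53  98.51   0.    55.96   1.3 ] p [623.4 -72.   10.6] yaw -14.3 F [ 0.3 -0.5  0.4] op 0.0
wrist call divider 0.64 [625.9 -77.4  -3. ]
```

View pics/w5.png

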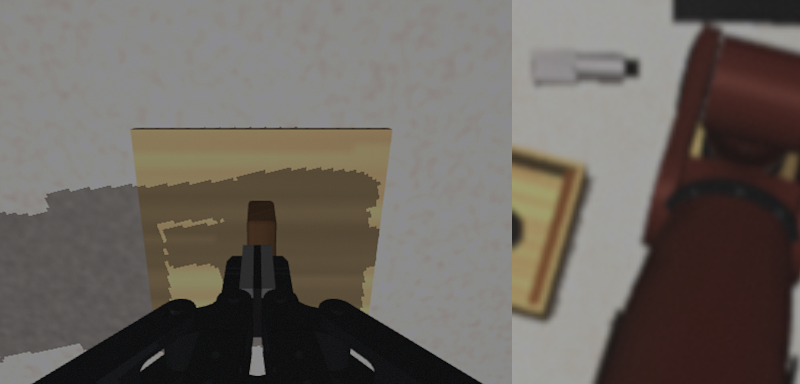

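The fingers shut fully although the handle looks to be between them: its +y end is visible at (260,220) and the fingers cover the rest. I'll reopen and look.

>>> {"op": "arm_command", "data": {
  "plan": [
    [0,0,0,0,0,0,0.5],
    [0,0,0,0,0,0,0.5],
    [0,0,0,0,0,0,0.5],
    [0,0,0,0,0,0,0.5],
    [0,0,0,0,0,0,0.5]
  ]
}}

```text
time: 11.53
tcp_pos: [0.6234, -0.0721, 0.0105]
tcp_rot: [[0.969, -0.247, -0.0], [-0.247, -0.969, 0.0], [-0.0, -0.0, -1.0]]
force: [-0.1, 0.6, 0.4]
opening: 0.0429
```

```bash
python3 - <<'E'
from h import *
st()
M,im=snap('wrist','w6'); find('wrist',M,'divider',n=1)
M2,s=snap('side','s6'); find('side',M2,'divider',n=1)
cv2.imwrite('pics/w6.png',np.hstack([im[100:,80:440],cv2.resize(s[140:235,190:300],(440,284),interpolation=cv2.INTER_CUBIC)[:284]])[...,::-1])
E
```

```text
t 11.5333 q [-13.    25.53  98.51   0.    55.96   1.29] p [623.4 -72.1  10.5] yaw -14.3 F [-0.1  0.6  0.4] op 0.0429
wrist call divider 0.93 [626.9 -79.8  -0.9]
side call divider 0.66 [749.7  71.7   2.1]
```

View pics/w6.png

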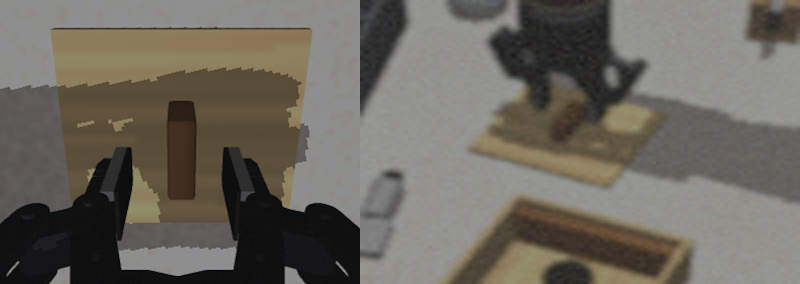

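```bash
python3 - <<'E'
from h import *
o=bot.get_obs(); R=np.array(o['tcp_rot']);p=np.array(o['tcp_pos'])
c=camera_info('side');K=np.array(c['intrinsics']);E=np.array(c['extrinsics'])
def pr(w):
    q=K@(E@np.r_[w,1])[:3]; q=q[:2]/q[2]; return ((q[0]-190)*4+360, (q[1]-140)*284/95)
for dz in(0,-.004,-.03):
  for y in(-.011,.011,.015):
    print(dz,y,[tuple(np.round(pr(p+R@np.array([x,y,dz])))) for x in(-.026,.026)])
for y in(.022,-.022): print('handle',y,[np.round(pr(np.r_[.6255,-.0717,z]+np.r_[.25*y,.97*y,0])) for z in(.006,.036)])
im=cv2.imread('pics/s6.png')[150:210,210:290]
cv2.imwrite('pics/s6c.png',cv2.convertScaleAbs(cv2.resize(im,(800,600),interpolation=cv2.INTER_CUBIC),alpha=1.6))
E
```

```text
0 -0.011 [(np.float64(587.0), np.float64(142.0)), (np.float64(533.0), np.float64(127.0))]
0 0.011 [(np.float64(598.0), np.float64(129.0)), (np.float64(545.0), np.float64(114.0))]
0 0.015 [(np.float64(600.0), np.float64(126.0)), (np.float64(547.0), np.float64(112.0))]
-0.004 -0.011 [(np.float64(587.0), np.float64(139.0)), (np.float64(533.0), np.float64(125.0))]
-0.004 0.011 [(np.float64(598.0), np.float64(126.0)), (np.float64(544.0), np.float64(112.0))]
-0.004 0.015 [(np.float64(600.0), np.float64(124.0)), (np.float64(546.0), np.float64(110.0))]
-0.03 -0.011 [(np.float64(587.0), np.float64(124.0)), (np.float64(532.0), np.float64(110.0))]
-0.03 0.011 [(np.float64(598.0), np.float64(111.0)), (np.float64(543.0), np.float64(97.0))]
-0.03 0.015 [(np.float64(600.0), np.float64(109.0)), (np.float64(546.0), np.float64(95.0))]
handle 0.022 [array([552., 144.]), array([551., 126.])]
handle -0.022 [array([575., 118.]), array([574., 100.])]
```

View pics/s6c.png

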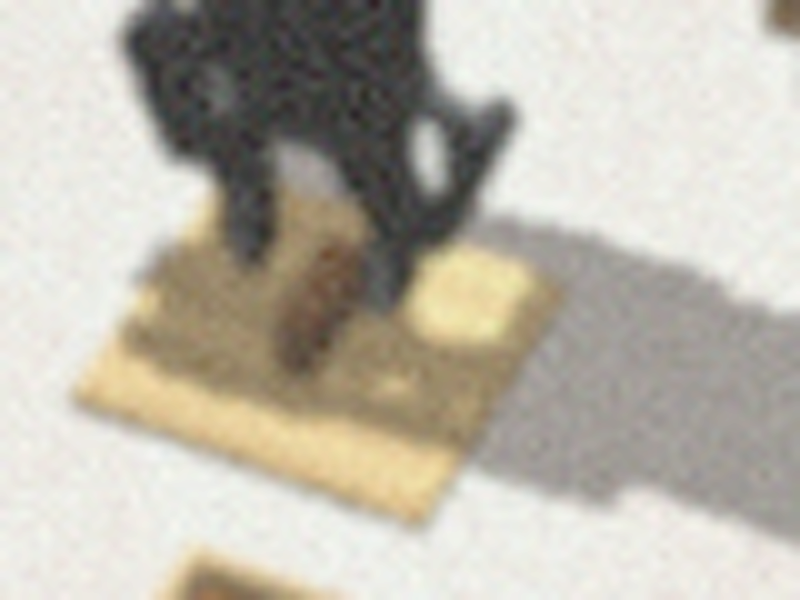

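The picture shows the fingertips at (248,268) and (385,312). Projecting the tool frame puts them well above the reported TCP, so the real tips seem to ride over the handle top. I'll lower slowly, watch the force, and close again.

>>> {"op": "arm_command", "data": {
  "plan": [
    [0,0,0,2,0,3,0.5],
    [0,0,0,0,0,2,0.5],
    [0,0,0,0,0,2,0.5],
    [0,0,0,0,0,0,0.5]
  ]
}}

```text
time: 12.07
tcp_pos: [0.6248, -0.0724, 0.0027]
tcp_rot: [[0.969, -0.247, -0.001], [-0.247, -0.969, 0.0], [-0.001, 0.0, -1.0]]
force: [-0.5, 0.2, -0.0]
opening: 0.0428
```

>>> {"op": "arm_command", "data": {
  "plan": [
    [0,0,0,0,0,2,0.5],
    [0,0,0,0,0,2,0.5],
    [0,0,0,0,0,2,0.5],
    [0,0,0,0,0,0,0.5]
  ]
}}

```text
time: 12.4
tcp_pos: [0.6249, -0.0724, -0.0031]
tcp_rot: [[0.969, -0.247, -0.001], [-0.247, -0.969, 0.0], [-0.001, 0.0, -1.0]]
force: [-0.8, 0.4, -0.1]
opening: 0.0425
```

>>> {"op": "arm_command", "data": {
  "plan": [
    [0,0,0,0,0,2,0.5],
    [0,0,0,0,0,2,0.5],
    [0,0,0,0,0,2,0.5],
    [0,0,0,0,0,0,0.5]
  ]
}}

```text
time: 12.73
tcp_pos: [0.6249, -0.0725, -0.009]
tcp_rot: [[0.969, -0.247, -0.001], [-0.247, -0.969, 0.0], [-0.001, 0.0, -1.0]]
force: [-0.3, 0.3, -0.2]
opening: 0.0427
```

>>> {"op": "arm_command", "data": {
  "plan": [
    [0,0,0,0,0,0,0],
    [0,0,0,0,0,0,0],
    [0,0,0,0,0,0,0],
    [0,0,0,0,0,0,0],
    [0,0,0,0,0,0,0],
    [0,0,0,0,0,0,0]
  ]
}}

```text
time: 13.23
tcp_pos: [0.6256, -0.0726, -0.0082]
tcp_rot: [[0.969, -0.247, 0.001], [-0.247, -0.969, -0.0], [0.001, -0.0, -1.0]]
force: [-0.0, 0.4, 0.9]
opening: 0.0124
```

>>> {"op": "arm_command", "data": {
  "plan": [
    [0,0,0,0,0,0,0.4],
    [0,0,0,0,0,0,0.4],
    [0,0,0,0,0,3,0.4],
    [0,0,0,0,0,3,0.4],
    [0,0,0,0,0,0,0.4],
    [0,0,0,0,0,0,0],
    [0,0,0,0,0,0,0],
    [0,0,0,0,0,0,0],
    [0,0,0,0,0,0,0],
    [0,0,0,0,0,0,0]
  ]
}}

```text
time: 14.07
tcp_pos: [0.6252, -0.0726, -0.0146]
tcp_rot: [[0.969, -0.247, -0.0], [-0.247, -0.969, 0.0], [-0.0, 0.0, -1.0]]
force: [0.6, -0.1, -0.2]
opening: 0.013
```

>>> {"op": "arm_command", "data": {
  "plan": [
    [0,0,0,0,0,-10,0],
    [0,0,0,0,0,-30,0],
    [0,0,0,0,0,-40,0],
    [0,0,0,0,0,-40,0],
    [0,0,0,0,0,-40,0],
    [0,0,0,0,0,-10,0],
    [0,0,0,0,0,0,0],
    [0,0,0,0,0,0,0]
  ]
}}

```text
time: 14.73
tcp_pos: [0.6255, -0.0726, 0.1563]
tcp_rot: [[0.969, -0.247, 0.001], [-0.247, -0.969, -0.0], [0.001, -0.0, -1.0]]
force: [-0.3, 0.8, -2.5]
opening: 0.0128
```

```bash
python3 - <<'E'
from h import *
st(); go([576.6,156,160])
# refine caddy from w2 rim inner corners
K=np.array(camera_info('wrist')['intrinsics']);M=np.load('M2.npy');im=cv2.imread('pics/w2raw.png')
def bp(uv,z):
    d=M[:3,:3]@np.linalg.inv(K)@np.r_[uv,1]; return (M[:3,3]+d*(z-M[2,3])/d[2])[:2]*1000
g=cv2.cvtColor(im,cv2.COLOR_BGR2GRAY)
for name,c0,w,h in(('in',[[176,18],[355,13],[345,173],[189,174]],140,126),('out',[[167,9],[364,4],[352,176],[184,181]],152,138)):
    C=cv2.cornerSubPix(g,np.float32(c0).reshape(-1,1,2),(3,3),(-1,-1),(3,30,.01)).reshape(-1,2)
    P=np.array([bp(c,.068) for c in C]); print(name,C.round(1).tolist(),P.mean(0).round(1),[ (np.hypot(*(P[(i+1)%4]-P[i])).round(1), np.degrees(np.arctan2(*(P[(i+1)%4]-P[i])[::-1])).round(1)) for i in range(4)])
E
```

```text
t 14.7333 q [-13.    15.41  94.24   0.    70.27   1.29] p [625.5 -72.6 156.3] yaw -14.3 F [-0.3  0.8 -2.5] op 0.0128
shift [-103.8 -209.4   -3.8]
in [[174.0, 17.100000381469727], [355.70001220703125, 11.600000381469727], [345.8999938964844, 170.39999389648438], [188.89999389648438, 174.39999389648438]] [577.3 156.7] [(np.float64(139.6), np.float64(-13.3)), (np.float64(125.8), np.float64(-103.3)), (np.float64(139.7), np.float64(166.7)), (np.float64(125.7), np.float64(76.6))]
out [[164.8000030517578, 8.5], [364.3999938964844, 2.9000000953674316], [352.3999938964844, 177.10000610351562], [182.8000030517578, 181.3000030517578]] [577.3 156.6] [(np.float64(152.2), np.float64(-13.4)), (np.float64(138.0), np.float64(-103.4)), (np.float64(151.9), np.float64(166.6)), (np.float64(138.0), np.float64(76.8))]
```

The rim corners give the caddy as 139.7 x 125.8 mm, centred at (577.3, 156.7) with yaw -13.3°, which matches the stated size. The board is held, so I'm carrying it over the well with a 1° turn.

>>> {"op": "arm_command", "data": {
  "plan": [
    [0,0,-1,0,0,0,0],
    [0,0,0,-12.5,-26.4,0,0],
    [0,0,0,-12.5,-26.4,0,0],
    [0,0,0,-12.5,-26.4,0,0],
    [0,0,0,-12.5,-26.4,0,0],
    [0,0,0,-12.5,-26.4,0,0],
    [0,0,0,-12.5,-26.4,0,0],
    [0,0,0,-12.5,-26.4,0,0],
    [0,0,0,-12,-26.2,0,0],
    [0,0,0,0,0,0,0]
  ]
}}

```text
time: 15.57
tcp_pos: [0.573, 0.1601, 0.1517]
tcp_rot: [[0.974, -0.225, -0.008], [-0.225, -0.974, 0.002], [-0.008, -0.0, -1.0]]
force: [0.9, -0.5, -0.5]
opening: 0.0134
```

>>> {"op": "arm_command", "data": {
  "plan": [
    [0,0,0,0,0,30,0],
    [0,0,0,0,0,30,0],
    [0,0,0,0,0,15,0],
    [0,0,0,0,0,0,0],
    [0,0,0,0,0,0,0]
  ]
}}

```text
time: 15.98
tcp_pos: [0.5741, 0.1548, 0.077]
tcp_rot: [[0.973, -0.23, -0.007], [-0.23, -0.973, -0.001], [-0.007, 0.003, -1.0]]
force: [0.2, -0.0, -0.7]
opening: 0.0132
```

```bash
python3 - <<'E'
from h import *
st(); go([577.1,155.7,60])
M,im=snap('wrist','w7');np.save('M7.npy',M)
cv2.imwrite('pics/w7b.png',cv2.resize(im,(800,600))[...,::-1])
E
```

```text
t 15.9833 q [ 8.3400e+00  1.7000e+01  1.0164e+02 -1.0000e-02  6.1780e+01  2.1630e+01] p [574.1 154.8  77. ] yaw -13.3 F [ 0.2 -0.  -0.7] op 0.0132
shift [ 2.8 -1.6 17. ]
```

View pics/w7b.png

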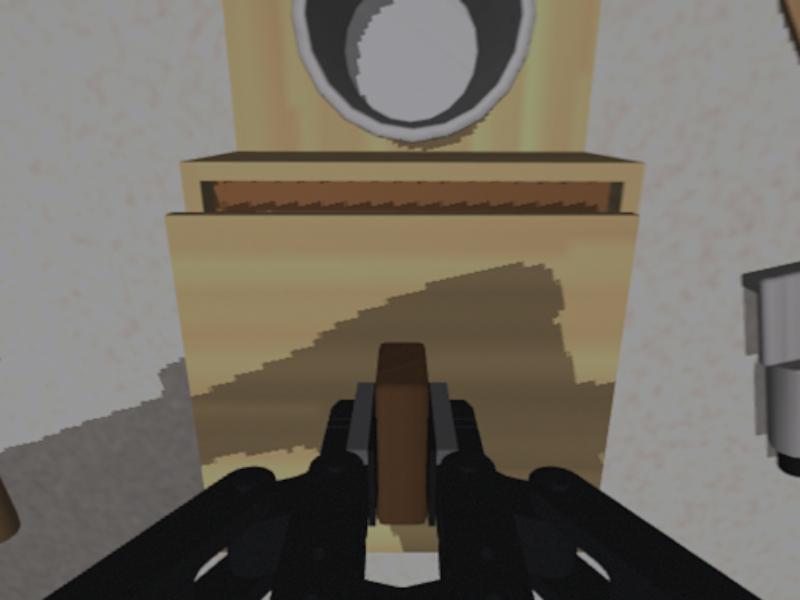

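The board is just above the well and parallel to the rim. The board's far edge runs (167,213) to (637,213) and the inner rim from (203,182) to (622,182). It needs about 3.2 mm in x and 2 mm in y.

>>> {"op": "arm_command", "data": {
  "plan": [
    [0,0.4,0,3.2,-2,0,0],
    [0,0,0,0,0,10,0],
    [0,0,0,0,0,5,0],
    [0,0,0,0,0,0,0],
    [0,0,0,0,0,0,0]
  ]
}}

```text
time: 16.45
tcp_pos: [0.5803, 0.1567, 0.0651]
tcp_rot: [[0.973, -0.23, 0.006], [-0.23, -0.973, -0.002], [0.006, 0.0, -1.0]]
force: [1.3, -0.2, -1.1]
opening: 0.0129
```

```bash
python3 - <<'E'
from h import *
st(); go([577.1,155.7,41.4]); print(np.round(bot.get_obs()['tcp_rot'],4).tolist())
E
```

```text
t 16.45 q [  8.51  18.16 101.61  -0.17  59.91  21.89] p [580.3 156.7  65.1] yaw -13.3 F [ 1.3 -0.2 -1.1] op 0.0129
shift [-3.   1.7 23.7]
[[0.9732, -0.2299, 0.0058], [-0.2299, -0.9732, -0.0018], [0.006, 0.0004, -1.0]]
```

>>> {"op": "arm_command", "data": {
  "plan": [
    [0,0,0,0,0,0,0],
    [0,0,0,0,0,0,0],
    [0,0,0,0,0,0,0],
    [0,0,0,0,0,0,0],
    [0,0,0,0,0,0,0],
    [0,0,0,0,0,0,0]
  ]
}}

```text
time: 16.95
tcp_pos: [0.5808, 0.1568, 0.0657]
tcp_rot: [[0.973, -0.23, 0.007], [-0.23, -0.973, -0.002], [0.007, -0.0, -1.0]]
force: [-0.3, -0.7, -0.8]
opening: 0.0132
```

```bash
python3 - <<'E'
from h import *
st(); go([577.1,155.7,41.4]); print(np.round(bot.get_obs()['tcp_rot'],4).tolist())
E
```

```text
t 16.95 q [  8.51  18.14 101.58  -0.17  59.9   21.89] p [580.8 156.8  65.7] yaw -13.3 F [-0.3 -0.7 -0.8] op 0.0132
shift [-3.5  2.  24.3]
[[0.9732, -0.2299, 0.007], [-0.2299, -0.9732, -0.0016], [0.0072, -0.0001, -1.0]]
```

>>> {"op": "arm_command", "data": {
  "plan": [
    [0,-0.4,0,-1.6,0.9,0,0],
    [0,0,0,-1.6,0.9,0,0],
    [0,0,0,0,0,0,0],
    [0,0,0,0,0,0,0],
    [0,0,0,0,0,3,0],
    [0,0,0,0,0,3,0],
    [0,0,0,0,0,3,0],
    [0,0,0,0,0,0,0],
    [0,0,0,0,0,0,0]
  ]
}}

```text
time: 17.7
tcp_pos: [0.5767, 0.1557, 0.0559]
tcp_rot: [[0.973, -0.23, -0.001], [-0.23, -0.973, -0.0], [-0.001, 0.0, -1.0]]
force: [-0.9, -0.3, -1.7]
opening: 0.0127
```

```bash
python3 - <<'E'
from h import *
st(); go([577.4,155.8,41.4]); print(np.round(bot.get_obs()['tcp_rot'],4).tolist())
E
```

```text
t 17.7 q [  8.38  18.72 102.05  -0.    59.3   21.68] p [576.7 155.7  55.9] yaw -13.3 F [-0.9 -0.3 -1.7] op 0.0127
shift [ 0.6 -0.2 14.5]
[[0.9732, -0.2299, -0.0011], [-0.2299, -0.9732, -0.0002], [-0.001, 0.0004, -1.0]]
```

>>> {"op": "arm_command", "data": {
  "plan": [
    [0,0,0,0.6,0,3,0],
    [0,0,0,0,0,3,0],
    [0,0,0,0,0,2,0],
    [0,0,0,0,0,0,0],
    [0,0,0,0,0,0,0]
  ]
}}

```text
time: 18.12
tcp_pos: [0.5775, 0.1556, 0.0482]
tcp_rot: [[0.973, -0.23, -0.001], [-0.23, -0.973, -0.0], [-0.001, 0.0, -1.0]]
force: [-0.4, -0.6, -1.0]
opening: 0.0126
```

>>> {"op": "arm_command", "data": {
  "plan": [
    [0,0,0,0,0,2,0],
    [0,0,0,0,0,2,0],
    [0,0,0,0,0,1.5,0],
    [0,0,0,0,0,0,0],
    [0,0,0,0,0,0,0]
  ]
}}

```text
time: 18.53
tcp_pos: [0.5776, 0.1557, 0.0429]
tcp_rot: [[0.973, -0.23, -0.0], [-0.23, -0.973, -0.0], [-0.0, 0.0, -1.0]]
force: [-0.2, -0.3, -0.5]
opening: 0.013
```

>>> {"op": "arm_command", "data": {
  "plan": [
    [0,0,0,0,0,1,0],
    [0,0,0,0,0,1,0],
    [0,0,0,0,0,0,0],
    [0,0,0,0,0,0,0]
  ]
}}

```text
time: 18.87
tcp_pos: [0.5781, 0.1557, 0.0413]
tcp_rot: [[0.973, -0.23, 0.001], [-0.23, -0.973, 0.0], [0.001, -0.0, -1.0]]
force: [-0.0, -0.0, -0.4]
opening: 0.0128
```

>>> {"op": "arm_command", "data": {
  "plan": [
    [0,0,0,0,0,1,0],
    [0,0,0,0,0,0,0],
    [0,0,0,0,0,0,0],
    [0,0,0,0,0,0,0.5],
    [0,0,0,0,0,0,0.5],
    [0,0,0,0,0,0,0.5],
    [0,0,0,0,0,0,0.5],
    [0,0,0,0,0,0,0.5]
  ]
}}

```text
time: 19.53
tcp_pos: [0.5776, 0.1557, 0.0397]
tcp_rot: [[0.973, -0.23, -0.0], [-0.23, -0.973, -0.0], [-0.0, 0.0, -1.0]]
force: [-0.2, 0.1, -0.1]
opening: 0.0425
```

>>> {"op": "arm_command", "data": {
  "plan": [
    [0,0,0,0,0,-15,0.5],
    [0,0,0,0,0,-40,0.5],
    [0,0,0,0,0,-40,0.5],
    [0,0,0,0,0,-40,0.5],
    [0,0,0,0,10,-20,0.5],
    [0,0,0,0,30,0,0.5],
    [0,0,0,0,20,0,0.5],
    [0,0,0,0,0,0,0.5],
    [0,0,0,0,0,0,0.5],
    [0,0,0,0,0,0,0.5]
  ]
}}

```text
time: 20.37
tcp_pos: [0.5639, 0.0976, 0.1947]
tcp_rot: [[0.973, -0.23, -0.0], [-0.23, -0.973, 0.001], [-0.001, -0.0, -1.0]]
force: [0.1, -0.5, -0.4]
opening: 0.0426
```

```bash
cat > fit.py <<'E'
import numpy as np
from scipy.optimize import least_squares
D=np.array([[12.43,92.44,621.1,204.9],[-12.89,117.65,422.3,205.1],[5.41,102.23,555.9,188.4],[18.72,102.05,593.2,55.9],[25.53,98.51,623.5,10.6]])
def f(p):
    a,L2,h,L3,b=p; s=np.radians(D[:,0]);t=s+np.radians(D[:,1])
    return np.r_[a+L2*np.sin(s)+L3*np.sin(t)+b*np.cos(t)-D[:,2], h+L2*np.cos(s)+L3*np.cos(t)-b*np.sin(t)-D[:,3]]
r=least_squares(f,[0,400,300,400,0]);print(r.x.round(1),np.abs(r.fun).max().round(2))
E
python3 fit.py; python3 - <<'E'
from h import *
st()
M,im=snap('wrist');np.save('M8.npy',M); find('wrist',M,'divider',n=1); find('wrist',M,'cup_floor',n=1)
cv2.imwrite('pics/w8.png',cv2.resize(im,(800,600))[...,::-1])
E
```

```text
[  0.  454.6 -35.4 558.1  62.5] 0.21
t 20.3667 q [2.7700e+00 6.5800e+00 1.0026e+02 4.0000e-02 7.3180e+01 1.6080e+01] p [563.9  97.6 194.7] yaw -13.3 F [ 0.1 -0.5 -0.4] op 0.0426
```

View pics/w8.png

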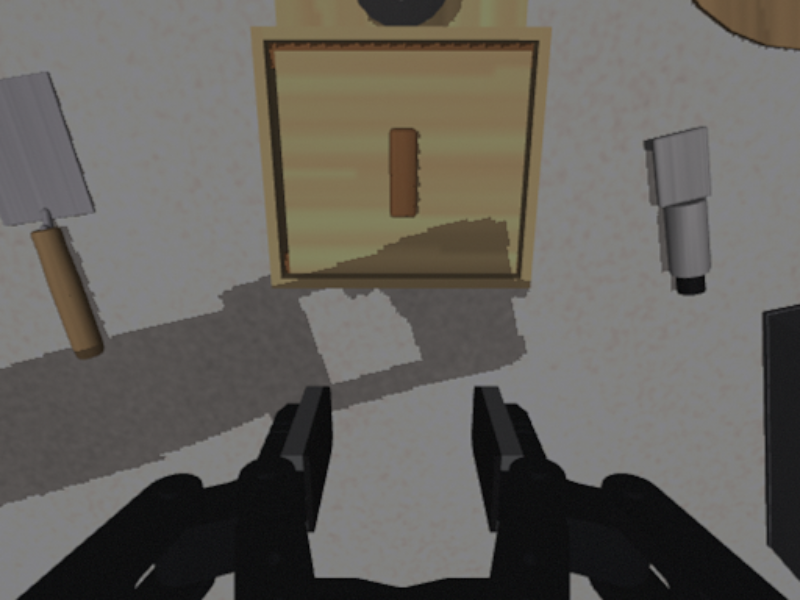

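The board lies flat inside the rim with an even gap all round and its handle at (403,172). Now the brush: I'll turn the jaws and move above the rest.

>>> {"op": "arm_command", "data": {
  "plan": [
    [0,0,-5.2,0,0,0,0.5],
    [0,0,-5.2,0,0,0,0.5],
    [0,0,-5.1,0,0,0,0.5],
    [0,0,0,-9.5,35.5,0,0.5],
    [0,0,0,-9.5,35.5,0,0.5],
    [0,0,0,-9.5,35.5,0,0.5],
    [0,0,0,-9.5,35.5,0,0.5],
    [0,0,0,-9.5,35.5,0,0.5],
    [0,0,0,-9.5,35.5,0,0.5],
    [0,0,0,-9.5,35.5,0,0.5]
  ]
}}

```text
time: 21.35
tcp_pos: [0.5069, -0.1545, 0.195]
tcp_rot: [[0.999, 0.04, 0.0], [0.04, -0.999, 0.0], [0.0, -0.0, -1.0]]
force: [0.2, -0.9, 0.9]
opening: 0.0427
```

>>> {"op": "arm_command", "data": {
  "plan": [
    [0,0,0,-9.5,35.5,0,0.5],
    [0,0,0,-9.5,35.5,0,0.5],
    [0,0,0,-9.5,35.5,0,0.5],
    [0,0,0,-9.5,35.5,0,0.5],
    [0,0,0,0,0,0,0.5],
    [0,0,0,0,0,0,0.5],
    [0,0,0,0,0,0,0.5],
    [0,0,0,0,0,0,0.5]
  ]
}}

```text
time: 22.02
tcp_pos: [0.475, -0.2955, 0.1947]
tcp_rot: [[0.999, 0.04, -0.0], [0.04, -0.999, 0.001], [-0.0, -0.001, -1.0]]
force: [0.0, 0.1, 1.0]
opening: 0.0428
```

```bash
python3 - <<'E'
from h import *
st()
M,im=snap('wrist','w9');np.save('M9.npy',M)
for q in ['brush','rest','brush_butt','brush_tip']: find('wrist',M,q,n=1)
K=np.array(camera_info('wrist')['intrinsics'])
def bp(uv,z):
    d=M[:3,:3]@np.linalg.inv(K)@np.r_[uv,1]; return (M[:3,3]+d*(z-M[2,3])/d[2])[:2]*1000
# predicted brush axis pixels & rows of image around them
def pr(w):
    q=K@(np.linalg.inv(M)@np.r_[np.array(w)/1000,1])[:3]; return q[:2]/q[2]
for s in(-60,-30,0,30,60):
    u=pr([475-.037*s,-322.5+s,54]); print(s,u.round(0), im[int(min(max(u[1],0),383)),int(u[0])-20:int(u[0])+21:2].mean(-1).astype(int))
E
```

```text
t 22.0167 q [-3.9090e+01  5.0300e+00  1.0195e+02  3.0000e-02  7.3080e+01 -4.1400e+01] p [ 475.  -295.5  194.7] yaw 2.3 F [0.  0.1 1. ] op 0.0428
wrist call brush 0.82 [ 474.9 -322.3   54.9]
wrist call rest 0.95 [ 472.9 -321.4   -0.7]
wrist call brush_butt 0.69 [ 483.1 -425.5   55.4]
wrist call brush_tip 0.65 [ 474.1 -219.6   58. ]
-60 [255. 253.] [57 42 42 43 43 42 44 61 22 26 28 26 24 50 48 44 43 43 43 44 42]
-30 [255. 226.] [54 56 59 56 56 58 58 59 23 27 30 26 24 49 54 54 56 55 53 57 60]
0 [255. 198.] [92 94 90 57 61 62 58 52 24 27 31 27 22 46 55 55 57 56 55 56 57]
30 [255. 168.] [94 96 96 89 90 90 55 47 24 23 26 28 26 40 55 53 56 58 56 56 57]
60 [255. 137.] [95 95 94 94 94 96 56 87 94 88 75 69 62 48 61 56 58 56 58 57 58]
```

The dark strip of the handle lies exactly on the predicted axis line at column 255, at every station I checked. I'm descending to grip the brush 25 mm toward the bristles.

>>> {"op": "arm_command", "data": {
  "plan": [
    [0,0,0,-1,2,20,0.5],
    [0,0,0,0,0,40,0.5],
    [0,0,0,0,0,40,0.5],
    [0,0,0,0,0,35,0.5],
    [0,0,0,0,0,20,0.5],
    [0,0,0,0,0,10,0.5],
    [0,0,0,0,0,0,0.5],
    [0,0,0,0,0,0,0.5],
    [0,0,0,0,0,0,0.5]
  ]
}}

```text
time: 23.02
tcp_pos: [0.4755, -0.3002, 0.0323]
tcp_rot: [[0.999, 0.039, 0.003], [0.039, -0.999, -0.003], [0.003, 0.003, -1.0]]
force: [1.1, -0.5, 1.1]
opening: 0.0427
```

```bash
python3 - <<'E'
from h import *
st(); go([474.1,-297.5,16])
E
```

```text
t 23.0167 q [-39.42  16.82 107.65   0.    55.29 -41.64] p [ 475.5 -300.2   32.3] yaw 2.2 F [ 1.1 -0.5  1.1] op 0.0427
shift [-1.3 -2.8 16.3]
```

>>> {"op": "arm_command", "data": {
  "plan": [
    [0,0,0,-0.5,-2,8,0.5],
    [0,0,0,0,0,8,0.5],
    [0,0,0,0,0,0,0.5],
    [0,0,0,0,0,0,0],
    [0,0,0,0,0,0,0],
    [0,0,0,0,0,0,0],
    [0,0,0,0,0,0,0],
    [0,0,0,0,0,0,0],
    [0,0,0,0,0,0,0]
  ],
  "grip_force": 40
}}

```text
time: 23.77
tcp_pos: [0.4733, -0.2972, 0.0143]
tcp_rot: [[0.999, 0.038, 0.0], [0.038, -0.999, -0.0], [0.0, 0.0, -1.0]]
force: [0.3, -0.1, 1.2]
opening: 0.0098
```

>>> {"op": "arm_command", "data": {
  "plan": [
    [0,0,0,0,0,-10,0],
    [0,0,0,0,0,-30,0],
    [0,0,0,0,0,-40,0],
    [0,0,0,0,0,-40,0],
    [0,0,0,0,0,-40,0],
    [0,0,0,0,0,-30,0],
    [0,0,0,0,0,0,0],
    [0,0,0,0,0,0,0]
  ]
}}

```text
time: 24.43
tcp_pos: [0.4747, -0.2983, 0.2081]
tcp_rot: [[0.999, 0.038, 0.006], [0.038, -0.999, -0.005], [0.005, 0.005, -1.0]]
force: [-0.4, -0.1, -1.3]
opening: 0.0089
```

>>> {"op": "arm_command", "data": {
  "plan": [
    [0,0,0,5,-30,-8,0],
    [0,0,0,5,-35,-8,0],
    [0,0,0,5,-35,-8,0],
    [0,0,0,5,-35,-8,0],
    [0,0,0,5,-35,-8,0],
    [0,0,0,5,-35,-8,0],
    [0,0,0,5,-35,-8,0],
    [0,0,0,5,-35,-8,0],
    [0,0,0,0,-20,0,0],
    [0,0,0,0,0,0,0]
  ]
}}

```text
time: 25.27
tcp_pos: [0.5004, 0.0033, 0.2666]
tcp_rot: [[0.999, 0.043, -0.003], [0.043, -0.999, 0.002], [-0.003, -0.003, -1.0]]
force: [0.3, -1.0, -1.2]
opening: 0.0095
```

>>> {"op": "arm_command", "data": {
  "plan": [
    [5,0,0,0,0,0,0],
    [5,0,0,0,0,0,0],
    [5,0,0,0,0,0,0],
    [5,0,0,0,0,0,0],
    [0,0,0,0,0,0,0]
  ]
}}

```text
time: 25.68
tcp_pos: [0.5001, -0.0034, 0.2646]
tcp_rot: [[0.999, 0.03, -0.017], [0.034, -0.938, 0.344], [-0.006, -0.344, -0.939]]
force: [0.3, -0.9, -1.4]
opening: 0.0092
```

```bash
python3 - <<'E'
from h import *
st(); print(np.round(bot.get_obs()['tcp_rot'],3).tolist())
E
```

```text
t 25.6833 q [-20.8   -2.41 104.11  18.41  86.85 -25.07] p [500.1  -3.4 264.6] yaw 1.9 F [ 0.3 -0.9 -1.4] op 0.0092
[[0.999, 0.03, -0.017], [0.034, -0.938, 0.344], [-0.006, -0.344, -0.939]]
```

>>> {"op": "arm_command", "data": {
  "plan": [
    [5,0,0,0,0,0,0],
    [5,0,0,0,0,0,0],
    [5,0,0,0,0,0,0],
    [5,0,0,0,0,0,0],
    [5,0,0,0,0,0,0],
    [0,0,0,0,0,0,0]
  ]
}}

```text
time: 26.18
tcp_pos: [0.4999, -0.0019, 0.2638]
tcp_rot: [[0.999, 0.019, -0.031], [0.035, -0.705, 0.709], [-0.009, -0.709, -0.705]]
force: [-0.8, -1.1, -0.6]
opening: 0.0094
```

>>> {"op": "arm_command", "data": {
  "plan": [
    [5,0,0,0,0,0,0],
    [5,0,0,0,0,0,0],
    [5,0,0,0,0,0,0],
    [5,0,0,0,0,0,0],
    [5,0,0,0,0,0,0],
    [5,0,0,0,0,0,0],
    [0,0,0,0,0,0,0],
    [0,0,0,0,0,0,0],
    [0,0,0,0,0,0,0]
  ]
}}

```text
time: 26.93
tcp_pos: [0.5018, -0.0002, 0.2684]
tcp_rot: [[0.999, 0.011, -0.038], [0.04, -0.262, 0.964], [0.0, -0.965, -0.262]]
force: [0.6, 0.8, -0.2]
opening: 0.0091
```

```bash
python3 - <<'E'
from h import *
st(); print(np.round(bot.get_obs()['tcp_rot'],3).tolist())
E
```

```text
t 26.9333 q [-38.46  22.15 101.52  52.21 112.27 -47.06] p [ 5.018e+02 -2.000e-01  2.684e+02] yaw 2.3 F [ 0.6  0.8 -0.2] op 0.0091
[[0.999, 0.011, -0.038], [0.04, -0.262, 0.964], [0.0, -0.965, -0.262]]
```

```bash
cat >> h.py <<'E'
def butt():
    o=bot.get_obs(); return np.array(o['tcp_pos'])*1000+np.array(o['tcp_rot'])@[0,125.3,-39.7]
E
python3 - <<'E'
from h import *
print('butt model',butt().round(1)); go([599,322,240])
for c in('top','side'):
    M,im=snap(c)
    for q in('brush_butt','brush_tip','divider'): find(c,M,q,n=1)
E
```

```text
butt model [504.7 -71.2 157.9]
shift [109.9 -55.8 314.4]
top call brush_butt 0.56 [509.9 -68.7 157.1]
top call divider 0.75 [578.7 156.8  58.2]
side call brush_butt 0.64 [7.457e+02 6.750e+01 6.000e-01]
side call brush_tip 0.72 [748.6  68.5  -0.8]
side call divider 0.89 [577.3 155.2  56.9]
```

The cameras put the divider on its ledge at (578, 156, 57), and the brush butt agrees with my model to within 5 mm. Next I carry the brush over the cup.

>>> {"op": "arm_command", "data": {
  "plan": [
    [0,0,0,11,-5.6,31.4,0],
    [0,0,0,11,-5.6,31.4,0],
    [0,0,0,11,-5.6,31.4,0],
    [0,0,0,11,-5.6,31.4,0],
    [0,0,0,11,-5.6,31.4,0],
    [0,0,0,11,-5.6,31.4,0],
    [0,0,0,11,-5.6,31.4,0],
    [0,0,0,11,-5.6,31.4,0],
    [0,0,0,11,-5.6,31.4,0],
    [0,0,0,11,-5.6,31.4,0]
  ]
}}

```text
time: 28.17
tcp_pos: [0.5996, 0.3227, 0.2409]
tcp_rot: [[0.999, 0.01, -0.037], [0.038, -0.259, 0.965], [0.0, -0.966, -0.259]]
force: [0.6, -0.4, 0.1]
opening: 0.0091
```

>>> {"op": "arm_command", "data": {
  "plan": [
    [0,0,0,0,0,0,0],
    [0,0,0,0,0,0,0],
    [0,0,0,0,0,0,0],
    [0,0,0,0,0,0,0],
    [0,0,0,0,0,0,0]
  ]
}}

```text
time: 28.58
tcp_pos: [0.5998, 0.3199, 0.241]
tcp_rot: [[0.999, 0.01, -0.035], [0.037, -0.259, 0.965], [0.0, -0.966, -0.259]]
force: [-1.4, -0.2, 0.1]
opening: 0.0095
```

```bash
python3 - <<'E'
from h import *
st(); b=butt(); print('butt',b.round(1)); R=np.array(bot.get_obs()['tcp_rot']);print(R.round(3).tolist())
print('shift to hover', (R.T@(np.array([602.1,251,115])-b)).round(1))
ims=[]
for c in('top','side'):
    M,im=snap(c)
    for q in('brush_butt','brush_tip','cup_floor'): find(c,M,q,n=1)
    K=np.array(camera_info(c)['intrinsics'])
    q=K@(np.linalg.inv(M)@[.602,.262,.15,1])[:3];u,v=(q[:2]/q[2]).astype(int)
    ims.append(cv2.resize(im[max(v-55,0):v+55,u-36:u+36],(390,596),interpolation=cv2.INTER_CUBIC))
cv2.imwrite('pics/f.png',np.hstack(ims)[...,::-1])
E
```

```text
t 28.5833 q [ -6.53  25.23 100.97  72.86  87.94 -37.03] p [599.8 319.9 241. ] yaw 2.1 F [-1.4 -0.2  0.1] op 0.0095
butt [602.4 249.1 130.2]
[[0.999, 0.01, -0.035], [0.037, -0.259, 0.965], [0.0, -0.966, -0.259]]
shift to hover [-0.2 14.2  5.8]
top call brush_butt 0.5 [605.2 252.1 128.7]
top call brush_tip 0.67 [602.1 302.8 324.4]
top call cup_floor 0.95 [605.  262.9   8.9]
side call brush_butt 0.69 [601.8 249.2 127.8]
side call brush_tip 0.62 [600.3 304.2 327.8]
side call cup_floor 0.61 [603.6 258.2  12.7]
```

>>> {"op": "arm_command", "data": {
  "plan": [
    [0,0,0,0,14,5.5,0],
    [0,0,0,0,18,5,0],
    [0,0,0,0,18,5,0],
    [0,0,0,0,18,5,0],
    [0,0,0,0,18,5,0],
    [0,0,0,0,10,2.7,0],
    [0,0,0,0,0,0,0],
    [0,0,0,0,0,0,0],
    [0,0,0,0,0,0,0],
    [0,0,0,0,0,0,0]
  ]
}}

```text
time: 29.82
tcp_pos: [0.6001, 0.3235, 0.1422]
tcp_rot: [[0.999, 0.012, -0.036], [0.038, -0.258, 0.965], [0.002, -0.966, -0.259]]
force: [-0.1, -0.4, -0.6]
opening: 0.0096
```

```bash
python3 - <<'E'
from h import *
st(); b=butt(); R=np.array(bot.get_obs()['tcp_rot'])
print('butt',b.round(1),'shift', (R.T@(np.array([602.5,251,12.5])-b)).round(1))
E
```

```text
t 29.8167 q [ -6.18  34.84 100.47  73.58  85.11 -45.85] p [600.1 323.5 142.2] yaw 2.2 F [-0.1 -0.4 -0.6] op 0.0096
butt [603.1 252.8  31.4] shift [-0.7 18.7  3.2]
```

>>> {"op": "arm_command", "data": {
  "plan": [
    [0,0,0,0,7,1.2,0],
    [0,0,0,0,6,1,0],
    [0,0,0,0,3,0.8,0],
    [0,0,0,0,0,0,0],
    [0,0,0,0,0,0,0],
    [0,0,0,0,0,0,0],
    [0,0,0,0,0,0,0]
  ]
}}

```text
time: 30.4
tcp_pos: [0.5998, 0.3225, 0.1262]
tcp_rot: [[0.999, 0.011, -0.037], [0.039, -0.256, 0.966], [0.001, -0.967, -0.256]]
force: [-0.8, 1.0, 5.7]
opening: 0.0095
```

```bash
python3 - <<'E'
from h import *
st(); b=butt(); R=np.array(bot.get_obs()['tcp_rot'])
print('butt',b.round(1),'shift', (R.T@(np.array([602.5,251,12.5])-b)).round(1))
E
```

```text
t 30.4 q [ -6.29  36.58 100.2   73.7   84.9  -47.23] p [599.8 322.5 126.2] yaw 2.2 F [-0.8  1.   5.7] op 0.0095
butt [602.7 252.1  15.2] shift [-0.2  2.9 -0.4]
```

The wrist reads 5.7 N upward with the butt at about floor height, so it is on the cup's bottom. I'm releasing and backing out along the tool axis.

>>> {"op": "arm_command", "data": {
  "plan": [
    [0,0,0,0,0,0,0.2],
    [0,0,0,0,0,0,0.3],
    [0,0,0,0,0,0,0.6],
    [0,0,0,0,0,0,0.7],
    [0,0,0,0,0,0,0.7],
    [0,0,0,0,0,0,0.7]
  ]
}}

```text
time: 30.9
tcp_pos: [0.5992, 0.3222, 0.1242]
tcp_rot: [[0.999, 0.009, -0.037], [0.038, -0.259, 0.965], [-0.001, -0.966, -0.259]]
force: [-0.1, -0.2, 0.4]
opening: 0.0595
```

>>> {"op": "arm_command", "data": {
  "plan": [
    [0,0,0,0,0,-15,0.7],
    [0,0,0,0,0,-25,0.7],
    [0,0,0,0,0,-30,0.7],
    [0,0,0,0,0,-30,0.7],
    [0,0,0,0,-20,-30,0.7],
    [0,0,0,0,-20,-30,0.7],
    [0,0,0,0,-20,-30,0.7],
    [0,0,0,0,-20,-30,0.7],
    [0,0,0,0,0,0,0.7],
    [0,0,0,0,0,0,0.7]
  ]
}}

```text
time: 31.73
tcp_pos: [0.6083, 0.1279, 0.2609]
tcp_rot: [[0.999, 0.014, -0.033], [0.035, -0.261, 0.965], [0.005, -0.965, -0.262]]
force: [0.2, -0.4, 0.5]
opening: 0.0597
```

```bash
python3 - <<'E'
from h import *
st(); ims=[]
for c in('top','side'):
    M,im=snap(c)
    for q in('brush_butt','brush_tip','brush','divider','tube_a','jar','knife','bottle','canister'): find(c,M,q,n=2 if q=='tube_a' else 1)
    K=np.array(camera_info(c)['intrinsics'])
    q=K@(np.linalg.inv(M)@[.59,.2,.06,1])[:3];u,v=(q[:2]/q[2]).astype(int)
    ims.append(cv2.resize(im[v-75:v+75,u-50:u+50],(400,600),interpolation=cv2.INTER_CUBIC))
cv2.imwrite('pics/fin.png',np.hstack(ims)[...,::-1])
E
```

```text
t 31.7333 q [-23.37  27.09  95.43  63.11 101.98 -39.11] p [608.3 127.9 260.9] yaw 2.0 F [ 0.2 -0.4  0.5] op 0.0597
top call brush_butt 0.49 [610.3 242.5  18.5]
top call brush_tip 0.74 [602.2 340.7 191.2]
top call brush 0.74 [599.6 287.8 101.6]
top call divider 0.58 [577.5 159.1  57.9]
top call tube_a 0.73 [ 3.609e+02 -2.577e+02 -1.000e-01]
top call tube_a 0.45 [758.6  70.7   1.4]
top call jar 0.34 [605.6 264.7   9.9]
top call knife 0.67 [336.8 167.7  -0.6]
top call bottle 0.97 [3.949e+02 4.330e+02 3.000e-01]
top call canister 0.85 [591.6 497.1  -1.7]
side call brush_butt 0.62 [577.7 156.8  59.9]
side call brush_tip 0.57 [598.4 336.6 192. ]
side call brush 0.47 [598.6 289.2  99.8]
side call divider 0.87 [577.3 155.4  59.8]
side call tube_a 0.78 [7.499e+02 6.960e+01 3.000e-01]
side call tube_a 0.64 [ 358.8 -263.    -0. ]
side call jar 0.57 [ 757.2 -266.     5.1]
side call knife 0.76 [326.5 169.2   0.9]
side call bottle 0.6 [607.5 237.1   8.6]
side call canister 0.97 [592.2 497.6  -1.3]
```

View pics/fin.png

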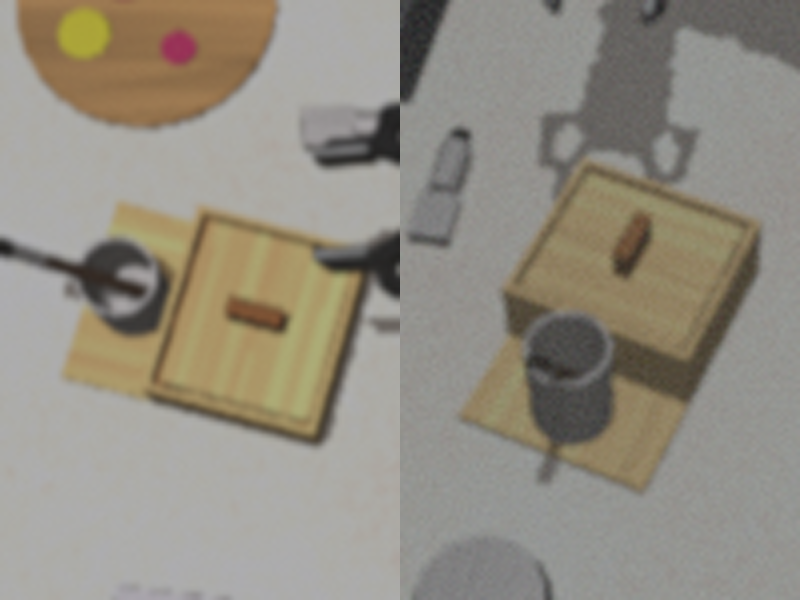

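The brush leans in the cup, bristles up against the far rim at about (60,262) in the left half. The board is flat in the well and the gripper is clear. I'll wait briefly and hand in.

>>> {"op": "arm_command", "data": {
  "plan": [
    [0,0,0,0,0,-20,0.7],
    [0,0,0,0,0,0,0.7],
    [0,0,0,0,0,0,0.7],
    [0,0,0,0,0,0,0.7],
    [0,0,0,0,0,0,0.7],
    [0,0,0,0,0,0,0.7]
  ]
}}

```text
time: 33.23
tcp_pos: [0.6072, 0.1119, 0.2638]
tcp_rot: [[0.999, 0.01, -0.038], [0.039, -0.258, 0.965], [-0.001, -0.966, -0.259]]
force: [-0.2, -0.0, -0.1]
opening: 0.0599
```

```bash
python3 - <<'E'
from h import *
M,im=snap('side'); find('side',M,'brush_tip',n=1); find('side',M,'brush',n=1); st(); print(workorder.close_job())
E
```

```text
side call brush_tip 0.51 [596.7 337.2 191.2]
side call brush 0.42 [598.9 290.4  99.8]
t 33.3833 q [-24.67  27.5   94.57  62.35 103.49 -38.98] p [607.3 111.7 263.9] yaw 2.2 F [1.2 0.1 0.9] op 0.0601
the job is handed in; nothing more can be done
None
```

The caddy is packed in the order asked, and I handed the job in at about 33 s of the 70 s. No verdict came back.

- **Pot:** it stands upright on the well floor. The wrist camera found it within about 2 mm of the well's centre before the board covered it.
- **Divider:** it lies flat inside the rim, handle up. The last readings gave its underside 58–60 mm above the table, against 56 expected at the ledges.
- **Brush:** it stands in the cup, bristles up, and leans about 28° against the rim, which is as far as the cup lets it lean. The butt met the cup floor with about 6 N before I let go. The bristle tip stayed about 191 mm above the table in two looks 1.6 s apart.
- **Other things:** the tubes, jar, knife, bottle and canister read within about 1 cm of where they started. The gripper was clear of everything.

**What failed or disagreed:**
- **First divider grasp:** the fingers shut over the top of the handle, because the real fingertips sit about 3 cm behind the reported tool point. I lowered with force checks and gripped it again.
- **Last network readings:** some labels were plainly wrong. The side camera put the brush butt on the divider and the bottle in the cup, and the top camera put the jar in the cup. The other readings and the pictures contradicted them, so I ignored them.

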